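# Set the soldering-iron controller to 5 and switch it on

### The arm

A 7-joint arm with a two-finger parallel gripper is mounted at the origin on the work surface. World frame = base frame: x ahead of the robot, y to its left, z up, the work surface at z = 0. Lengths are in m, angles in rad, forces in N, time in s.
With the tool pointing down it reaches from about 0.425 to 0.925 m from the base axis. Payload 6.8 kg.
Tool frame: the origin (TCP) lies at the very end of the fingers, on their centre line; the grasp point (between the pads) lies bot.tcp_to_grasp behind it (bot.tcp_to_grasp is the distance from the TCP to the grasp point, in m); z points along the fingers, y is the line along which they close (so a half turn about z gives the same grasp; the last joint's range is limited). The gripper opens to 85 mm and grips with 20 to 120 N. Pads are 22 mm wide; open, the fingers measure 114 mm over their backs; the gripper's body (76 mm by 85 mm) begins 54 mm behind the grasp point. The pads swing forward as they close: fully open they stand 13 mm farther back than shut.
Start: joints at [-1.384, 0.477, 0.022, 1.555, -0.011, 1.109, -0.083], TCP at [0.196, 0.646, 0.231] pointing down, gripper open.
Joint ranges: [-2.96, 2.96], [-0.34, 2.1], [-1.41, 1.46], [0.24, 2.44], [-1.37, 4.51], [0.17, 1.92], [-2.96, 2.96]. Speed limits (rad/s): [2.39, 2.39, 3.14, 3.14, 3.14, 3.14, 3.14].

### API

Orientations are given as a unit quaternion [w, x, y, z].
In Python, from station import bot gives the robot as it stands.
- The arm moves only by the tool servo_tool, never from a script. Its argument "motion" is a list that holds one entry, the list of rows, each a list of 7 numbers: the shift along the tool's x, y, z in m, then the turn, a rotation vector about the tool's x, y, z in units of 5 degrees (1.0 is 5 degrees), then the opening, from 0 (shut) to 1 (fully open). A call has 1 to 20 rows; each row is the pose to reach, as a shift and turn from the pose commanded when the call began, along the tool's axes at that moment; what a row does not reach only later rows make up. A row lasts 1/12 s, in which the tool goes at most 41.7 mm and 7.16 degrees, less where a joint would pass 70% of its speed; a pose out of reach is approached as far as the arm can. A call with a gripper value outside its range is refused whole. The fingers move at their own pace and stop on an object; "grip_force" is the grip in N (left out, the last holds). Time passes only in rows, so rows that repeat a pose let the fingers close. It gives the time, the measured TCP pose, the force, the opening and the grip force at its end, in the units of the state.
- bot.get_obs(): the state, without advancing time (a new reading comes with each control period).
- bot.read_camera(name): name is "scene" or "top" or "wrist"; returns a dict with "img" (480x640x3 uint8, red, green, blue), "K" (3x3 intrinsics, pixels), "pose" (4x4, takes a point from camera to world coordinates). Camera axes: x right, y down, z forward; pixel columns grow to the right and rows downward; lengths in m; the calibration is good to about 2 mm. A picture is of the moment at which its call begins. There is no depth.
- bot.hand_in(): hands the job in; it is judged then, once.
The state is a dict: "t": time; "q": joint angles; "joint_vel": joint speeds; "joint_torque": joint torques, N m; "eef_pos": TCP position; "tool_rot": TCP orientation; "contact_force": force on the tool from outside, world axes, zero at the start; "torque": the same for the moment, N m; "gripper_width": opening from 0.0 (shut) to 1.0 (fully open); "grasp_force": force on a finger pad.
Only numpy, scipy, OpenCV 4.12 (cv2) and the standard library are available. Lean on these libraries where they do the work, as an engineer would, in place of code of your own. Each camera call takes 0.05 s, during which the arm holds its last target. There are 200 camera calls.

### The job

Get the soldering-iron power controller ready for the panel: turn its black knob until the numeral 5 stands in the middle of the little window, and after that flip the toggle switch beside the knob fully over to on (away from you, towards the back of the case). Leave the other things on the bench where they are.

Things in the scene. Friction and masses are not known exactly. Their poses are not given: they have to be found in the camera images.
- controller: Grey steel desk case, 200 mm deep (x), 250 mm wide (y), aluminium top panel 115 mm above the bench; stands fast. Origin: centre of its underside; +x to its back, z up; front towards the robot, yaw within 0.35 rad. On the panel (x, y, mm): knob axis (-25, 45), window (27, 45), toggle pivot (-10, -85); fuse cap (60, -65) and pilot lamp (60, -100), 9 mm high.
- window (a point): Centre of the window in the top panel, at panel height, just behind the knob: 30 mm square, black bezel 2 mm high. In it shows a white disc that turns with the knob, its face 4.5 mm below the panel, with black numerals 1 to 8 (no 0 or 9), 22 mm high, 10 to 15 mm wide, upright for someone at the front of the case.
- knob_grip (a point): On the knob's vertical axis, 20 mm above the panel. The knob is round, fluted, black, 52 mm in diameter, from 4 to 32 mm above the panel, with a small aluminium disc on top. Grip it across its diameter from above at any yaw; within 75 mm of the axis nothing but the bezel stands on the panel.
- dial (a joint): Angle of knob and disc in rad, growing clockwise seen from above, stops at -0.05 and 4.95. Numeral n is centred in the window at 0.7 x (n - 1): 1 at 0, 5 at 2.8, 8 at 4.9; clockwise brings higher numerals. No detents: it stays where it is left, friction about 0.12 N m. It starts between 1 and 4.
- switch (a joint): Angle of the toggle lever in rad: 0 is off (leaning 0.4 rad towards the front of the case), 0.8 is on (leaning 0.4 rad towards its back), hard stops at both. It stays where it is left, friction about 0.035 N m (1 to 3 N of push on its upper half).
- switch_tip (a point): Tip of the steel toggle lever on the right of the panel: a bat 29 mm long from its pivot (4 mm above the panel), 6 mm thick at the foot, 10 mm near the tip; the tip is about 31 mm above the panel when off or on. It swings in the case's x-z plane.
- iron_stand: Bystander to the left of the case: soldering iron with a turned wooden handle in a spring-coil stand on a dark steel base of 90 x 80 x 16 mm; the handle leans up towards the front, to about 170 mm high. Origin: centre of its underside. Loose.
- nail_tub: Bystander behind the case: round clear plastic tub of horseshoe nails, 112 mm in diameter, 52 mm high. Origin: centre of its underside. Loose.
- solder_spool: Bystander to the right of the case: spool of solder standing on end, 64 mm in diameter, 50 mm high. Origin: centre of its underside. Loose.

How it is judged:
By the outcome, as a careful person would: the job done as asked, in the order asked, and still so for the second after the job is handed in, with the robot touching nothing.
It also fails if it takes over 54 s, if anything falls off the work surface, if the arm or the gripper's body presses on something with over 40 N, if the wrist force passes 120 N, or if a joint passes its speed limit or range.

## Working session

There is one attempt and no reset: what is moved stays moved. The work goes in short steps, Python scripts to look and compute and a tool call to move; the robot and the scene stay as the last step left them, time stands still between calls to the robot, and variables do not carry over. Pictures are saved under pics/ and viewed, at most 10 in all, crops included, and the job is handed in when it is done.

Besides the shell and the picture viewer there is one more tool, called after ">>>" by a JSON object that holds its "fn" and its "kwargs", one argument or row to a line. servo_tool: Moves the arm, as the interface text tells. Its arguments: {"type":"object","properties":{"motion":{"type":"array"},"grip_force":{"type":"number"}},"required":["motion"]}

```bash
mkdir -p pics; python3 - <<'E'
from station import bot
import cv2,numpy as np
np.set_printoptions(precision=4,suppress=True)
for n in ["scene","top"]:
    c=bot.read_camera(n); cv2.imwrite(f"pics/{n}0.png",c["img"][:,:,::-1]); print(n,c["K"],c["pose"])
o=bot.get_obs(); print(o["t"],o["eef_pos"],o["tool_rot"],bot.tcp_to_grasp,o["gripper_width"])
E
```

```text
scene [[537.49     0.     325.3678]
 [  0.     537.49   244.2709]
 [  0.       0.       1.    ]] [[-0.7724  0.4295 -0.4678  1.0976]
 [ 0.6351  0.5269 -0.5648  0.6069]
 [ 0.0039 -0.7334 -0.6798  0.7548]
 [ 0.      0.      0.      1.    ]]
top [[622.503    0.     309.4906]
 [  0.     622.503  231.8815]
 [  0.       0.       1.    ]] [[-0.005  -0.9915  0.1301  0.4825]
 [-0.9997  0.0083  0.0246  0.0593]
 [-0.0255 -0.1299 -0.9912  1.3242]
 [ 0.      0.      0.      1.    ]]
0.1 [0.196  0.6454 0.2304] [-0.      0.1468  0.9892 -0.0008] 0.0187 1.0024235041941394
```

View pics/top0.png

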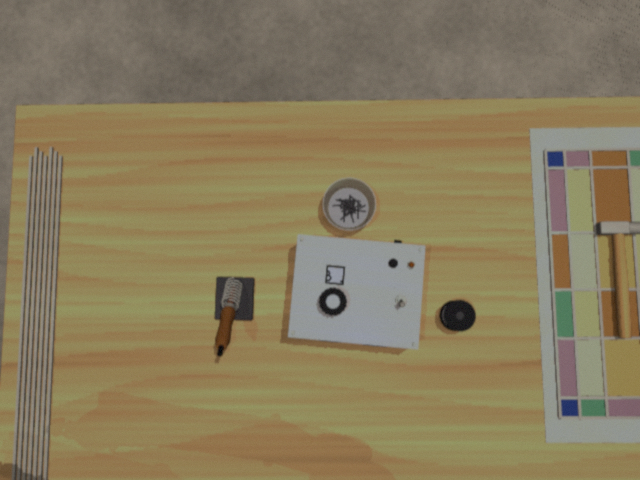

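View pics/scene0.png

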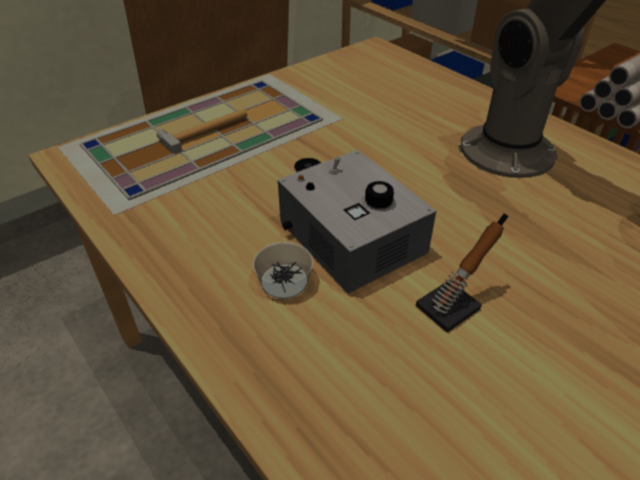

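The top view shows the case with panel corners near (297,235), (425,245), (418,349) and (289,338). The window is at (335,274), the knob at (333,302), the toggle at (400,303), the fuse at (393,263) and the lamp at (411,265). The scene view confirms the layout, with the toggle leaning to the front and the corners at (278,183), (357,152), (434,212) and (351,253).

```bash
cat > h.py <<'E'
import numpy as np,cv2
from scipy.optimize import least_squares
from scipy.spatial.transform import Rotation as R
np.set_printoptions(precision=4,suppress=True)
def proj(P,K,T):
    c=(np.atleast_2d(P)-T[:3,3])@T[:3,:3]; p=c@K.T; return p[:,:2]/p[:,2:]
def case(pose,p): # case coords (m) -> world
    x,y,a=pose; p=np.atleast_2d(p); c,s=np.cos(a),np.sin(a)
    return np.c_[x+c*p[:,0]-s*p[:,1],y+s*p[:,0]+c*p[:,1],p[:,2]]
E
python3 - <<'E'
from h import *
from station import bot
t=bot.read_camera("top"); s=bot.read_camera("scene")
C=np.array([[.1,.125,.115],[.1,-.125,.115],[-.1,-.125,.115],[-.1,.125,.115]])
Pt=np.r_[C,[[.027,.045,.117],[.06,-.065,.124],[.06,-.1,.124],[-.025,.045,.147]]]
ut=np.array([[297,235],[425,245],[418,349],[289,338],[335,274],[393,263],[411,265],[333,301]])
us=np.array([[351,253],[278,183],[357,152],[434,212]])
f=lambda p:np.r_[proj(case(p,Pt),t["K"],t["pose"])-ut,proj(case(p,C),s["K"],s["pose"])-us].ravel()
for g in (f,lambda p:f(p)[:16],lambda p:f(p)[16:]):
    r=least_squares(g,[.4,0,0],loss="soft_l1"); print(r.x,r.fun.round(1))
p=least_squares(f,[.4,0,0],loss="soft_l1").x
np.save("pose.npy",p)
print(case(p,[[-.025,.045,.115],[-.01,-.085,.119],[.027,.045,.115]]))
o=cv2.resize(t["img"][225:360,280:435],None,fx=5,fy=5,interpolation=cv2.INTER_CUBIC)[:600]
cv2.imwrite("pics/c.png",o[:,:,::-1])
E
```

```text
[ 0.5252 -0.0008 -0.092 ] [-0.3 -0.5 -0.4  0.2 -0.   0.3 -1.6 -0.4 -0.6  1.1 -0.2 -0.3  0.  -0.8
 -0.6  0.7 -1.8 -2.  -2.  -3.2 -1.  -2.6  1.2 -1.9]
[ 0.5251 -0.0017 -0.0902] [ 0.1 -0.4 -0.   0.1  0.5  0.2 -1.1 -0.3 -0.2  1.1  0.2 -0.4  0.4 -0.9
 -0.2  0.8]
[ 0.5278  0.0057 -0.0883] [-0.1  0.7 -1.2 -1.  -0.1 -0.9  2.9  0.2]
[[ 0.5044  0.0463  0.115 ]
 [ 0.5074 -0.0846  0.119 ]
 [ 0.5562  0.0415  0.115 ]]
```

View pics/c.png

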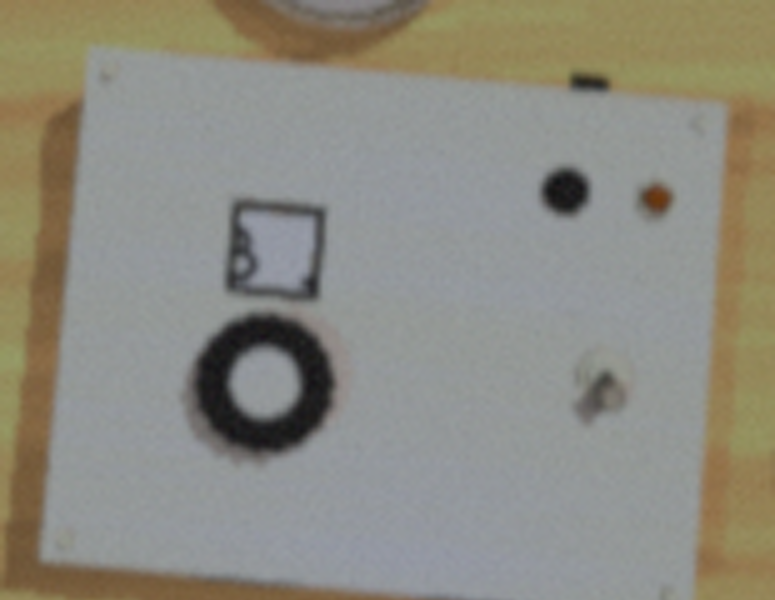

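The left edge of the window shows the right part of a "3" and the lower right corner shows the foot of the "2". The dial is therefore near 2.5, about 1 rad. I'll go over the knob, high enough to clear the iron.

>>> {"fn": "servo_tool", "kwargs": {
  "motion": [
    [[0, 0, -0.04, 0, 0, 0, 1], [0, 0, -0.08, 0, 0, 0, 1], [0, 0, -0.08, 0, 0, 0, 1], [-0.469, -0.484, -0.08, 0, 0, 24, 1], [-0.469, -0.484, -0.08, 0, 0, 24, 1], [-0.469, -0.484, -0.08, 0, 0, 24, 1], [-0.469, -0.484, -0.08, 0, 0, 24, 1], [-0.469, -0.484, -0.08, 0, 0, 24, 1], [-0.469, -0.484, -0.08, 0, 0, 24, 1], [-0.469, -0.484, -0.08, 0, 0, 24, 1], [-0.469, -0.484, -0.08, 0, 0, 24, 1], [-0.469, -0.484, -0.08, 0, 0, 24, 1], [-0.469, -0.484, -0.08, 0, 0, 24, 1], [-0.469, -0.484, -0.08, 0, 0, 24, 1], [-0.469, -0.484, -0.08, 0, 0, 24, 1], [-0.469, -0.484, -0.08, 0, 0, 24, 1], [-0.469, -0.484, -0.08, 0, 0, 24, 1], [-0.469, -0.484, -0.08, 0, 0, 24, 1], [-0.469, -0.484, -0.08, 0, 0, 24, 1], [-0.469, -0.484, -0.08, 0, 0, 24, 1]]
  ]
}}

```text
t: 1.87
eef_pos: [0.5063, 0.0389, 0.312]
tool_rot: [0.002, 0.933, 0.36, 0.001]
contact_force: [0.3, -1.6, 0.2]
gripper_width: 1.001
grasp_force: 0.0
```

```bash
cat >> h.py <<'E'
def look(bot,name,pose,fn=None):
    c=bot.read_camera(name)
    if fn: cv2.imwrite(fn,c["img"][:,:,::-1])
    return c
def togo(bot,target): # world xyz for TCP -> shift in tool axes
    o=bot.get_obs(); w,x,y,z=o["tool_rot"]; Rm=R.from_quat([x,y,z,w])
    print("t",o["t"],"eef",o["eef_pos"],"q",o["q"],"y-az",np.arctan2(*Rm.as_matrix()[1::-1,1]))
    print("shift",Rm.inv().apply(np.array(target)-o["eef_pos"])*1000)
E
python3 - <<'E'
from h import *
from station import bot
c=look(bot,"wrist",None,"pics/w1.png"); p=np.load("pose.npy")
togo(bot,case(p,[[-.025,.045,.118]])[0])
print(proj(case(p,[[-.025,.045,.147],[.027,.045,.1105],[.1,.125,.115],[-.1,.125,.115]]),c["K"],c["pose"]),c["pose"])
E
```

```text
t 1.9167 eef [0.5058 0.0406 0.3117] q [-0.8094  0.1279  0.6779  1.8822 -0.0854  1.1593 -0.9391] y-az -0.8376813685531661
shift [  2.6803  -5.6114 193.6606]
[[306.5595 197.7673]
 [355.4784 143.4303]
 [359.9471 -11.4825]
 [170.8288 178.1673]] [[ 0.6716 -0.7046 -0.2291  0.5658]
 [-0.7409 -0.6375 -0.2114  0.0929]
 [ 0.0029  0.3117 -0.9502  0.4549]
 [ 0.      0.      0.      1.    ]]
```

View pics/w1.png

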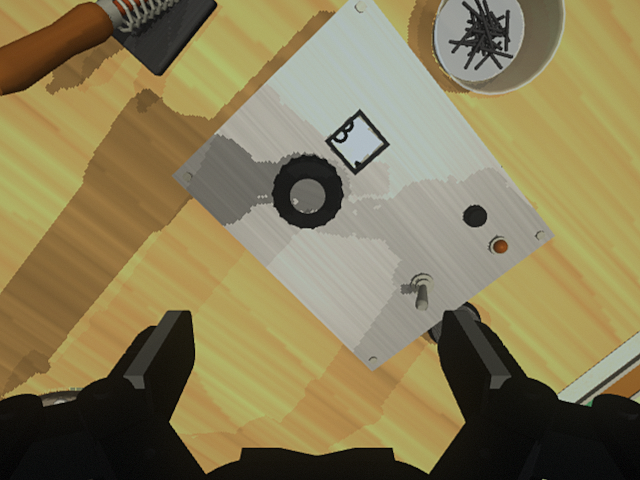

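The wrist view shows the knob at (308,195) and the window at (357,142), with the "3" at the window's left edge. Both agree with the prediction to about 1 mm.

>>> {"fn": "servo_tool", "kwargs": {
  "motion": [
    [[0, 0, 0.04, 0, 0, -1, 1], [0, 0, 0.08, 0, 0, -2, 1], [0, 0, 0.12, 0, 0, -2, 1], [0, 0, 0.12, 0, 0, -2, 1], [0, 0, 0.12, 0, 0, -2, 1], [0, 0, 0.12, 0, 0, -2, 1]]
  ]
}}

```text
t: 2.42
eef_pos: [0.5054, 0.047, 0.1931]
tool_rot: [0.0, 0.894, 0.447, 0.001]
contact_force: [0.2, 0.6, 0.7]
gripper_width: 1.001
grasp_force: 0.0
```

```bash
python3 - <<'E'
from h import *
from station import bot
c=look(bot,"wrist",None); p=np.load("pose.npy")
togo(bot,case(p,[[-.025,.045,.118]])[0])
# rectify: disc plane around window and knob, 8 px/mm, case x up, y left
q=np.array([[.05,.075],[.05,.005],[-.06,.005],[-.06,.075]])
def rect(z):
    s=proj(case(p,np.c_[q,np.full(4,z)]),c["K"],c["pose"]).astype(np.float32)
    H=cv2.getPerspectiveTransform(s,np.float32([[0,0],[350,0],[350,550],[0,550]]))
    return cv2.warpPerspective(c["img"],H,(350,550))
cv2.imwrite("pics/r1.png",np.hstack([rect(.1105),rect(.147)])[:,:,::-1])
E
```

```text
t 2.4667 eef [0.5059 0.0471 0.1937] q [-0.7356  0.2755  0.6227  2.0234 -0.2051  0.8991 -0.6462] y-az -0.643269489379643
shift [-1.7605 -0.8543 75.6798]
```

View pics/r1.png

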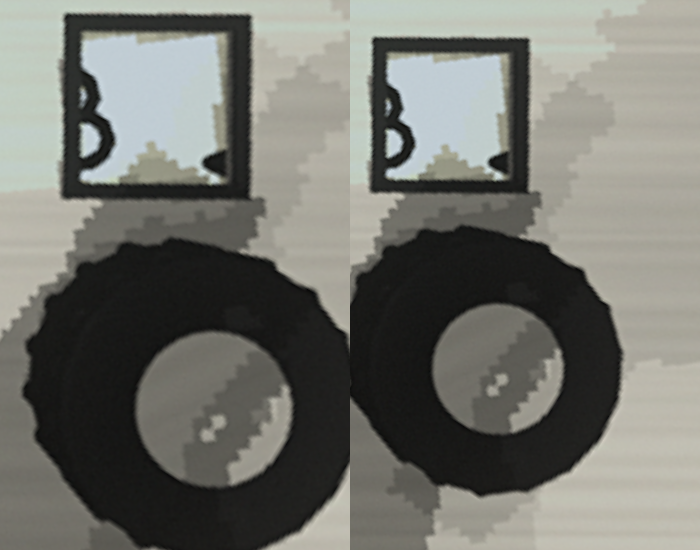

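In the rectified view (5 px/mm) the "3" is centred about 13.5 mm left of the window centre, and the foot of the "2" fits that. The dial is at about 1.14, so it needs about 95° clockwise.

>>> {"fn": "servo_tool", "kwargs": {
  "motion": [
    [[0, 0, 0.03, 0, 0, 0, 1], [0, 0, 0.055, 0, 0, 0, 1], [0, 0, 0.07, 0, 0, 0, 1], [0, 0, 0.0765, 0, 0, 0, 1], [0, 0, 0.0765, 0, 0, 0, 1], [0, 0, 0.0765, 0, 0, 0, 0.5], [0, 0, 0.0765, 0, 0, 0, 0.4], [0, 0, 0.0765, 0, 0, 0, 0.3], [0, 0, 0.0765, 0, 0, 0, 0.3], [0, 0, 0.0765, 0, 0, 0, 0.3], [0, 0, 0.0765, 0, 0, 0, 0.3], [0, 0, 0.0765, 0, 0, 0, 0.3]]
  ],
  "grip_force": 40
}}

```text
t: 3.47
eef_pos: [0.5055, 0.0467, 0.1165]
tool_rot: [-0.0, 0.895, 0.447, 0.001]
contact_force: [-2.2, 0.1, 8.3]
gripper_width: 0.598
grasp_force: 40.3
```

>>> {"fn": "servo_tool", "kwargs": {
  "motion": [
    [[0, 0, -0.001, 0, 0, 1, 0.3], [0, 0, -0.001, 0, 0, 2, 0.3], [0, 0, -0.001, 0, 0, 3, 0.3], [0, 0, -0.001, 0, 0, 4, 0.3], [0, 0, -0.001, 0, 0, 5, 0.3], [0, 0, -0.001, 0, 0, 6, 0.3], [0, 0, -0.001, 0, 0, 7, 0.3], [0, 0, -0.001, 0, 0, 8, 0.3], [0, 0, -0.001, 0, 0, 9, 0.3], [0, 0, -0.001, 0, 0, 10, 0.3], [0, 0, -0.001, 0, 0, 11, 0.3], [0, 0, -0.001, 0, 0, 12, 0.3], [0, 0, -0.001, 0, 0, 13, 0.3], [0, 0, -0.001, 0, 0, 14, 0.3], [0, 0, -0.001, 0, 0, 15, 0.3], [0, 0, -0.001, 0, 0, 16, 0.3], [0, 0, -0.001, 0, 0, 17, 0.3], [0, 0, -0.001, 0, 0, 18, 0.3], [0, 0, -0.001, 0, 0, 19, 0.3], [0, 0, -0.001, 0, 0, 19, 0.3]]
  ]
}}

```text
t: 5.13
eef_pos: [0.5053, 0.0473, 0.1166]
tool_rot: [-0.001, 0.934, -0.358, 0.001]
contact_force: [1.2, 2.2, 2.5]
gripper_width: 0.595
grasp_force: 46.1
```

>>> {"fn": "servo_tool", "kwargs": {
  "motion": [
    [[0, 0, 0, 0, 0, 0, 0.3], [0, 0, 0, 0, 0, 0, 0.3]]
  ]
}}

```text
t: 5.3
eef_pos: [0.5053, 0.0473, 0.1166]
tool_rot: [-0.001, 0.934, -0.356, 0.001]
contact_force: [1.3, 3.1, 4.5]
gripper_width: 0.597
grasp_force: 46.3
```

```bash
cat > r.py <<'E'
from h import *
from station import bot
import sys
p=np.load("pose.npy")
c=look(bot,"wrist",None); togo(bot,case(p,[[-.025,.045,.118]])[0]); print(bot.get_obs()["contact_force"])
q=np.array([[.05,.075],[.05,.015],[0,.015],[0,.075]])
s=proj(case(p,np.c_[q,np.full(4,.1105)]),c["K"],c["pose"]).astype(np.float32)
H=cv2.getPerspectiveTransform(s,np.float32([[0,0],[480,0],[480,400],[0,400]]))
o=cv2.warpPerspective(c["img"],H,(480,400))
cv2.imwrite(sys.argv[1],o[:,:,::-1])
E
python3 r.py pics/r2.png
```

```text
t 5.35 eef [0.5053 0.0473 0.1165] q [-0.9736  0.5525  1.0029  2.1015 -0.6452  0.8296 -1.8761] y-az -2.299229893847373
shift [ 0.0076  1.3557 -1.4681]
[2.4508 4.0544 6.0224]
```

View pics/r2.png

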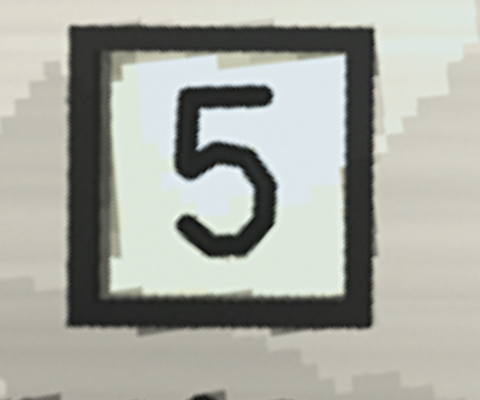

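The "5" is in the window, centred near x=226. The bezel looks centred at 221, but it sits higher than the disc, so I'll correct for parallax before trimming.

```bash
cat > m.py <<'E'
from h import *
from station import bot
p=np.load("pose.npy"); c=bot.read_camera("wrist")
def comp(z):
    q=np.array([[.05,.075],[.05,.015],[0.003,.015],[0.003,.075]])
    s=proj(case(p,np.c_[q,np.full(4,z)]),c["K"],c["pose"]).astype(np.float32)
    H=cv2.getPerspectiveTransform(s,np.float32([[0,0],[480,0],[480,376],[0,376]]))
    g=cv2.cvtColor(cv2.warpPerspective(c["img"],H,(480,376)),cv2.COLOR_RGB2GRAY)
    n,l,st,ce=cv2.connectedComponentsWithStats((g<90).astype(np.uint8))
    for i in range(1,n):
        if st[i,4]>800:
            m=cv2.minAreaRect(np.argwhere(l==i)[:,::-1].astype(np.float32))
            x,y,w,h=st[i,:4]
            # off: case y offset to the right of the nominal window axis, mm
            print(z,"bbox",st[i,:4],"bbox mid mm right",(x+w/2-240)/8,"up",(184-y-h/2)/8,"rect",m)
comp(.117);comp(.1105)
E
python3 m.py
```

```text
0.117 bbox [ 92  28 294 291] bbox mid mm right -0.125 up 1.3125 rect ((238.30892944335938, 173.05978393554688), (291.96368408203125, 288.9997253417969), 0.412192702293396)
0.117 bbox [194  86  97 163] bbox mid mm right 0.3125 up 2.0625 rect ((241.78884887695312, 166.69607543945312), (162.29380798339844, 94.98519897460938), 87.48312377929688)
0.1105 bbox [ 67  26 308 304] bbox mid mm right -2.375 up 0.75 rect ((220.77362060546875, 177.60731506347656), (305.3673095703125, 302.0065002441406), 0.43078723549842834)
0.1105 bbox [175  86 101 171] bbox mid mm right -1.8125 up 1.5625 rect ((224.8402862548828, 171.12820434570312), (169.46633911132812, 99.29090881347656), 88.12212371826172)
```

>>> {"fn": "servo_tool", "kwargs": {
  "motion": [
    [[0, 0, 0, 0, 0, 0.2, 0.3], [0, 0, 0, 0, 0, 0.4, 0.3], [0, 0, 0, 0, 0, 0.4, 0.3], [0, 0, 0, 0, 0, 0.4, 0.3]]
  ]
}}

```text
t: 5.73
eef_pos: [0.5054, 0.0473, 0.1165]
tool_rot: [-0.001, 0.928, -0.373, 0.001]
contact_force: [1.8, 4.6, 7.0]
gripper_width: 0.595
grasp_force: 46.5
```

```bash
python3 m.py
```

```text
0.117 bbox [ 92  28 294 291] bbox mid mm right -0.125 up 1.3125 rect ((238.33201599121094, 173.39683532714844), (292.15570068359375, 289.94580078125), 0.31654804944992065)
0.117 bbox [210  87  96 163] bbox mid mm right 2.25 up 1.9375 rect ((257.5, 168.0), (162.0, 95.0), 90.0)
0.1105 bbox [ 67  25 307 304] bbox mid mm right -2.4375 up 0.875 rect ((219.9943084716797, 176.955322265625), (304.9588623046875, 302.9529724121094), 0.34104228019714355)
0.1105 bbox [190  86 101 171] bbox mid mm right 0.0625 up 1.5625 rect ((240.49673461914062, 171.22853088378906), (99.53269958496094, 170.0540771484375), 0.8184555172920227)
```

The 5 is centred to within 0.2 mm. I'll release and lift.

>>> {"fn": "servo_tool", "kwargs": {
  "motion": [
    [[0, 0, 0, 0, 0, 0, 0.7], [0, 0, 0, 0, 0, 0, 1], [0, 0, 0, 0, 0, 0, 1], [0, 0, 0, 0, 0, 0, 1], [0, 0, 0, 0, 0, 0, 1], [0, 0, 0, 0, 0, 0, 1], [0, 0, -0.03, 0, 0, 0, 1], [0, 0, -0.06, 0, 0, 0, 1], [0, 0, -0.09, 0, 0, 0, 1], [0, 0, -0.11, 0, 0, 0, 1], [0, 0, -0.11, 0, 0, 0, 0], [0, 0, -0.11, 0, 0, 0, 0], [0, 0, -0.11, 0, 0, 0, 0]]
  ]
}}

```text
t: 6.87
eef_pos: [0.5036, 0.0468, 0.2251]
tool_rot: [0.0, 0.928, -0.374, -0.001]
contact_force: [-0.6, 1.0, -0.9]
gripper_width: 0.603
grasp_force: 0.0
```

```bash
python3 m.py; python3 - <<'E'
from h import *
from station import bot
c=look(bot,"wrist",None,"pics/w2.png"); p=np.load("pose.npy")
th=-.4; tip=[-.01+.029*np.sin(th),-.085,.119+.029*np.cos(th)]
print("tip",case(p,[tip]),proj(case(p,[tip,[-.01,-.085,.119]]),c["K"],c["pose"]))
togo(bot,case(p,[[-.055,-.085,.2]])[0])
E
```

```text
0.117 bbox [ 91  27 294 293] bbox mid mm right -0.25 up 1.3125 rect ((237.5596923828125, 173.0972442626953), (291.9340515136719, 290.85345458984375), 0.46205273270606995)
0.117 bbox [202  87  97 165] bbox mid mm right 1.3125 up 1.8125 rect ((249.91162109375, 168.60800170898438), (164.3057861328125, 95.59371948242188), 89.06080627441406)
0.1105 bbox [ 77  26 301 300] bbox mid mm right -1.5625 up 1.0 rect ((227.04367065429688, 175.12359619140625), (298.9039611816406, 298.82861328125), 0.39243072271347046)
0.1105 bbox [191  86  99 170] bbox mid mm right 0.0625 up 1.625 rect ((240.0, 170.5), (169.0, 98.0), 90.0)
tip [[ 0.4962 -0.0835  0.1457]] [[519.5424  78.1134]
 [486.7409  61.7541]]
t 6.9667 eef [0.5034 0.0465 0.2247] q [-1.1609  0.419   1.2255  2.0096 -0.461   1.0342 -2.0526] y-az -2.3368413387744718
shift [ 58.6374 119.7322  24.8555]
```

View pics/w2.png

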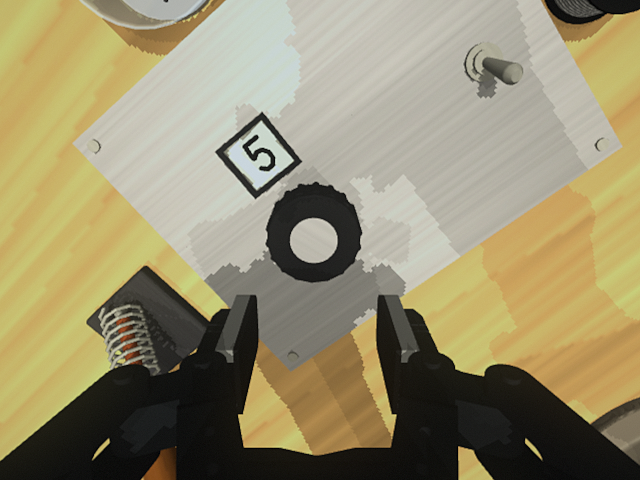

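The 5 stayed centred after release. The toggle is in the off position with its tip at (517,72), as predicted. I'll move to the front of the lever with the fingers shut and turned square to the case.

>>> {"fn": "servo_tool", "kwargs": {
  "motion": [
    [[0.03, 0.06, 0, 0, 0, -1, 0], [0.059, 0.09, 0, 0, 0, -2, 0], [0.059, 0.12, 0, 0, 0, -3, 0], [0.059, 0.12, 0, 0, 0, -4.2, 0], [0.059, 0.12, 0, 0, 0, -5.4, 0], [0.059, 0.12, 0, 0, 0, -6.6, 0], [0.059, 0.12, 0, 0, 0, -7.7, 0], [0.059, 0.12, 0, 0, 0, -7.7, 0], [0.059, 0.12, 0.03, 0, 0, -7.7, 0], [0.059, 0.12, 0.06, 0, 0, -7.7, 0], [0.059, 0.12, 0.06, 0, 0, -7.7, 0], [0.059, 0.12, 0.06, 0, 0, -7.7, 0]]
  ]
}}

```text
t: 7.97
eef_pos: [0.4621, -0.0814, 0.1648]
tool_rot: [0.001, 0.999, -0.049, -0.002]
contact_force: [-0.1, -0.1, -0.1]
gripper_width: 0.002
grasp_force: 0.0
```

```bash
python3 - <<'E'
from h import *
from station import bot
c=look(bot,"wrist",None,"pics/w3.png"); p=np.load("pose.npy")
togo(bot,case(p,[[-.055,-.085,.133]])[0]); print(bot.get_obs()["gripper_width"])
E
```

```text
t 8.0167 eef [ 0.4633 -0.0815  0.1661] q [-0.7708  0.3438  0.9936  2.1399 -0.3842  0.8476 -1.2108] y-az -1.6674794828594064
shift [-0.7854 -1.0757 33.0579]
-0.0021441158980381315
```

View pics/w3.png

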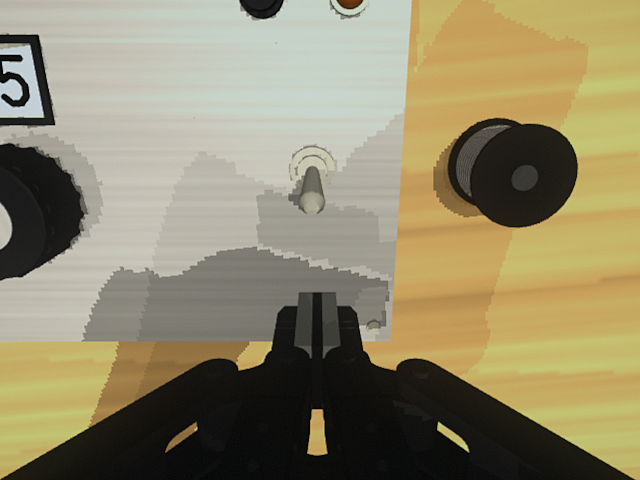

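The fingers at (317,310) line up squarely with the lever tip at (312,200). I'll descend and push.

>>> {"fn": "servo_tool", "kwargs": {
  "motion": [
    [[0, 0, 0.02, 0, 0, 0, 0], [0, 0, 0.033, 0, 0, 0, 0], [0, 0, 0.033, 0, 0, 0, 0], [0.008, 0, 0.033, 0, 0, 0, 0], [0.013, 0, 0.033, 0, 0, 0, 0], [0.018, 0, 0.033, 0, 0, 0, 0], [0.022, 0, 0.033, 0, 0, 0, 0], [0.025, 0, 0.033, 0, 0, 0, 0], [0.028, 0, 0.033, 0, 0, 0, 0], [0.03, 0, 0.033, 0, 0, 0, 0], [0.032, 0, 0.033, 0, 0, 0, 0], [0.032, 0, 0.033, 0, 0, 0, 0]]
  ]
}}

```text
t: 9.02
eef_pos: [0.4957, -0.084, 0.1328]
tool_rot: [0.0, 0.999, -0.047, 0.0]
contact_force: [-1.2, -0.7, 0.9]
gripper_width: -0.003
grasp_force: 0.5
```

>>> {"fn": "servo_tool", "kwargs": {
  "motion": [
    [[0.001, 0, 0, 0, 0, 0, 0], [0.002, 0, 0, 0, 0, 0, 0], [0.002, 0, 0, 0, 0, 0, 0]]
  ]
}}

```text
t: 9.27
eef_pos: [0.4975, -0.0841, 0.1328]
tool_rot: [0.0, 0.999, -0.047, -0.0]
contact_force: [-1.7, -0.4, 1.0]
gripper_width: -0.001
grasp_force: 0.9
```

>>> {"fn": "servo_tool", "kwargs": {
  "motion": [
    [[0.001, 0, 0, 0, 0, 0, 0], [0.002, 0, 0, 0, 0, 0, 0], [0.002, 0, 0, 0, 0, 0, 0]]
  ]
}}

```text
t: 9.52
eef_pos: [0.4995, -0.0843, 0.1327]
tool_rot: [0.0, 0.999, -0.047, -0.0]
contact_force: [-1.8, 0.1, 0.4]
gripper_width: 0.001
grasp_force: 0.9
```

>>> {"fn": "servo_tool", "kwargs": {
  "motion": [
    [[0.001, 0, 0, 0, 0, 0, 0], [0.002, 0, 0, 0, 0, 0, 0], [0.002, 0, 0, 0, 0, 0, 0]]
  ]
}}

```text
t: 9.77
eef_pos: [0.4999, -0.0844, 0.1325]
tool_rot: [-0.0, 0.999, -0.047, -0.002]
contact_force: [-6.3, 1.0, 5.4]
gripper_width: -0.004
grasp_force: 4.0
```

>>> {"fn": "servo_tool", "kwargs": {
  "motion": [
    [[0.001, 0, 0, 0, 0, 0, 0], [0.002, 0, 0, 0, 0, 0, 0], [0.002, 0, 0, 0, 0, 0, 0]]
  ]
}}

```text
t: 10.02
eef_pos: [0.5001, -0.0844, 0.1323]
tool_rot: [-0.001, 0.999, -0.047, -0.003]
contact_force: [-12.9, 2.4, 11.1]
gripper_width: -0.001
grasp_force: 7.5
```

>>> {"fn": "servo_tool", "kwargs": {
  "motion": [
    [[-0.01, 0, 0, 0, 0, 0, 0], [-0.04, 0, 0, 0, 0, 0, 0], [-0.04, 0, -0.04, 0, 0, 0, 0], [-0.04, 0, -0.08, 0, 0, 0, 0], [-0.04, 0, -0.12, 0, 0, 0, 0], [-0.04, 0, -0.12, 0, 0, 0, 0], [-0.04, 0, -0.12, 0, 0, 0, 0], [-0.04, 0, -0.12, 0, 0, 0, 0]]
  ]
}}

```text
t: 10.68
eef_pos: [0.4637, -0.0802, 0.2526]
tool_rot: [-0.001, 0.999, -0.047, 0.0]
contact_force: [-0.7, -0.2, -1.1]
gripper_width: 0.002
grasp_force: 0.0
```

```bash
python3 - <<'E'
from h import *
from station import bot
c=look(bot,"wrist",None,"pics/w4.png"); p=np.load("pose.npy")
for th in(.2,.3,.4,): print(th,proj(case(p,[[-.01+.029*np.sin(th),-.085,.119+.029*np.cos(th)]]),c["K"],c["pose"]))
E
python3 m.py
```

```text
0.2 [[317.2888 145.0702]]
0.3 [[317.2841 139.9418]]
0.4 [[317.2801 134.9076]]
0.117 bbox [ 90  28 297 291] bbox mid mm right -0.1875 up 1.3125 rect ((238.63922119140625, 172.6222686767578), (295.87030029296875, 289.8932189941406), 0.43405061960220337)
0.117 bbox [214  88  97 166] bbox mid mm right 2.8125 up 1.625 rect ((262.0, 170.5), (165.0, 96.0), 90.0)
0.1105 bbox [ 62  24 304 298] bbox mid mm right -3.25 up 1.375 rect ((214.139404296875, 172.18251037597656), (302.8509521484375, 296.7844543457031), 0.42440536618232727)
0.1105 bbox [189  85  99 170] bbox mid mm right -0.1875 up 1.75 rect ((238.0, 169.5), (169.0, 98.0), 90.0)
```

View pics/w4.png

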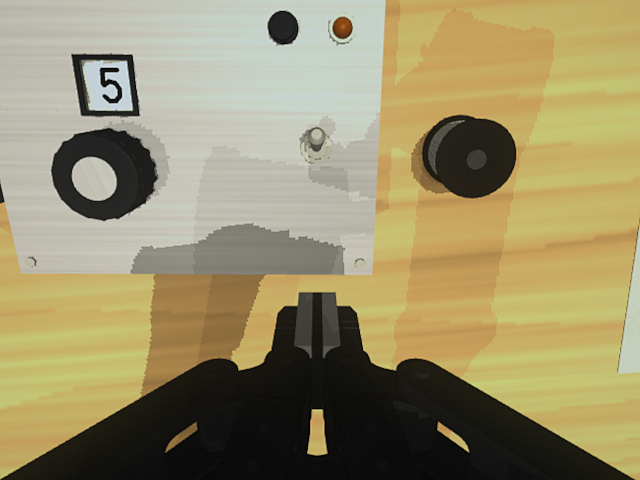

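The lever tip is at (317,133), which matches the fully-on prediction of (317,135). The 5 is still centred and the spool is undisturbed, so I'm handing in.

```bash
python3 -c "
from station import bot
print(bot.hand_in())"
```

```text
the job is handed in; nothing more can be done
None
```

The job is handed in: numeral 5 is centred in the window to within about 0.2 mm, the toggle was then pushed fully over to on, and the arm touched nothing else on the bench.

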